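# Open the glue pot's water filler

## Robot

A 7-joint arm with a two-finger parallel gripper is mounted at the origin on the work surface. World frame = base frame: x ahead of the robot, y to its left, z up, the work surface at z = 0. Lengths are in m, angles in rad, forces in N, time in s.
With the tool pointing down it reaches from about 0.35 to 0.775 m from the base axis. Payload 3.1 kg.
Tool frame: the origin (TCP) lies midway between the tips of the shut fingers; the grasp point (between the pads) lies 19 mm behind it (ctrl.tcp_to_grasp is the distance from the TCP to the grasp point, in m); z points along the fingers, y is the line along which they close (so a half turn about z gives the same grasp; the last joint's range is limited). The gripper opens to 85 mm and grips with 20 to 120 N. Pads are 22 mm wide; open, the fingers measure 114 mm over their backs; the gripper's body (76 mm by 85 mm) begins 54 mm behind the grasp point. The pads swing forward as they close: fully open they stand 13 mm farther back than shut.
Start: joints at [-1.215, 0.311, 0.014, 1.512, -0.004, 1.319, -0.027], TCP at [0.213, 0.507, 0.231] pointing down, gripper open.
Joint ranges: [-2.7, 2.7], [-0.3, 1.91], [-1.27, 1.3], [0.12, 2.57], [-1.44, 4.58], [0.2, 2.03], [-3.05, 3.05]. Speed limits (rad/s): [2.79, 2.79, 3.14, 3.14, 3.14, 3.14, 3.14].

## Interface

Orientations are given as [roll, pitch, yaw] about the fixed x, y, z axes, in that order (R = Rz(yaw) Ry(pitch) Rx(roll)).
In Python, from rig import ctrl, vision gives the robot as it stands. The module is installed in compiled form; this text tells all that it offers.
- The arm moves only by the shell command python3 -m jog 'ROWS' [OPENING] [FORCE]. ROWS is JSON, a list of rows, each a list of 2 entries, a list of its own where there are three numbers: the shift along the tool's x, y, z in m, then the turn about the tool's z in degrees. In form: [[[tx, ty, tz], spin], ...]. A call has exactly 8 rows; each row shifts and turns the commanded pose from where the row before left it, along the tool's axes as they then stand; what a row does not reach is not made up. A row lasts 1/10 s, in which the tool goes at most 50 mm and 8.59 degrees, less where a joint would pass 70% of its speed; a pose out of reach is approached as far as the arm can. A call with a gripper value outside its range is refused whole. OPENING is the closure, from -1 (fully open) to 1 (shut), so that 0 is half open, set as the call begins (- or left out, the last holds). The fingers move at their own pace and stop on an object; FORCE is the grip in N (left out, the last holds). Time passes only in rows, so rows that do not move let the fingers close, or fill a call up. It gives the time, the measured TCP pose, the force, the opening and the grip force at its end, in the units of the state.
- ctrl.get_obs(): the state, without advancing time (a new reading comes with each control period).
- vision.read_camera(name): name is "side" or "top"; returns a dict with "image" (480x640x3 uint8, red, green, blue), "camera_matrix" (3x3 intrinsics, pixels), "D" ([k1, k2, p1, p2, k3] as OpenCV has them; the pictures are not rectified), "view" (4x4, takes a point from world to camera coordinates). Camera axes: x right, y down, z forward; pixel columns grow to the right and rows downward; lengths in m; the calibration is good to about 2 mm. A picture is of the moment at which its call begins. There is no depth.
- ctrl.sign_off(): hands the job in; it is judged then, once.
The state is a dict: "time": time; "joint_pos": joint angles; "joint_vel": joint speeds; "joint_efforts": joint torques, N m; "position": TCP position; "orientation": TCP orientation; "force": force on the tool from outside, world axes, zero at the start; "wrist_torque": the same for the moment, N m; "opening": finger opening in m; "grasp_force": force on a finger pad.
Only numpy, scipy, OpenCV 4.12 (cv2) and the standard library are available. Lean on these libraries where they do the work, as an engineer would, in place of code of your own. Each camera call takes 0.05 s, during which the arm holds its last target. There are 200 camera calls.

## Task

The luthier's glue pot needs its water bath topped up: unscrew the black fill cap with the tall round knob on top of the pot (counter-clockwise seen from above, in as many grips as you need, until the tab on its rim points straight to the pot's back), then lift it clear. Set it down gently, upright, in the empty wooden tray, and do not knock over the amber varnish bottle.

Things in the scene. Friction and masses are not known exactly. Their poses are not given: they have to be found in the camera images.
- fill_cap: Black loose cap, 54 mm wide, 80 g; origin: centre of its underside, z up. Skirted disc 0 to 21 mm high; on it a round knob, 38 mm wide, 21 to 51 mm high: pinch it, fingertips just above the disc. A tab on the rim, reaching 37 mm out, shows +x. At the start +x points 92 to 125 degrees clockwise of the pot's +x, held by the thread; within 23 degrees of it the cap lifts out; a stop lies beyond.
- glue_pot: Grey steel glue pot, fixed, 160 (x) by 240 (y) mm, top face 100 mm up. Origin: centre of its underside; its front (thermostat knob) faces -x. Fill neck axis at x 0, y +65 mm; the seated cap's origin is 104 mm up and stays so while turned; the neck rises 16 mm into the cap. Also on top: steel lid 104 mm wide at x 12, y -52, its knob 131 mm up; black vent plug 22 mm wide, 14 tall, at x -58, y 12.
- empty_tray: Empty light wooden tray, fixed, 140 by 140 mm outside, 24 mm tall, walls and floor 5 mm thick, so 130 by 130 mm inside. Origin: centre of its underside; its floor is 5 mm above the origin. A tray of the same make, lying beside it, holds four dark tuning pegs and is not the one.
- varnish_bottle: Amber glass bottle with a paper label and a black cap, 48 mm across, 115 mm tall, loose, standing beyond the pot. Origin: centre of its underside. To be left standing.
Things that resemble listed ones, but are neither listed nor needed, are in the scene too. There is more than one size of the fill_cap; the job needs the smallest.

How it is judged:
On the way, in this order (a step that is already met when the one before it is completed fails the run):
1. the cap is unscrewed: turned counter-clockwise on its neck until its tab points within 28 degrees of the pot's back (angle between the x axis of fill_cap and the x axis of glue_pot, either way round below 0.5 rad and z of fill_cap in the frame of glue_pot below 0.116 m).
2. the cap is lifted clear, more than 20 mm up off its seat (z of fill_cap in the frame of glue_pot above 0.124 m), for 0.1 s.
At the end, for the whole second after the job is handed in: The cap stands upright (within 10 degrees) and at rest on the floor of the empty tray, anywhere inside its walls; the varnish bottle is still standing (x of fill_cap in the frame of empty_tray between -0.042 and 0.042 m and y of fill_cap in the frame of empty_tray between -0.042 and 0.042 m and z of fill_cap in the frame of empty_tray between 0 and 0.012 m and angle between fill_cap's own z axis and vertical below 0.17 rad and linear speed of fill_cap below 0.02 m/s and angle between varnish_bottle's own z axis and vertical below 0.3 rad); the robot touches nothing.
It fails at once if the cap is dropped: it falls freely faster than 0.7 m/s (a fall of more than about 25 mm) (linear speed of fill_cap above 0.7 m/s and contact force between fill_cap and the fingers below 0.2 N).
It fails at once if the varnish bottle is knocked over (angle between varnish_bottle's own z axis and vertical above 0.6 rad).
It also fails if it takes over 48 s, if anything falls off the work surface, if the arm or the gripper's body presses on something with over 40 N, if the wrist force passes 120 N, or if a joint passes its speed limit or range.

## Working session

There is one attempt and no reset: what is moved stays moved. The work goes in short steps, Python scripts to look and compute and a shell command to move; the robot and the scene stay as the last step left them, time stands still between calls to the robot, and variables do not carry over. Pictures are saved under pics/ and viewed, at most 10 in all, crops included, and the job is handed in when it is done.

```bash
mkdir -p pics; cat > h.py <<'E'
import numpy as np, cv2
from rig import ctrl, vision
def cam(n,save=None):
    c=vision.read_camera(n)
    if save: cv2.imwrite(save,c["image"][:,:,::-1])
    return c
def ray(c,px):
    K=np.array(c["camera_matrix"],float);D=np.array(c["D"],float);V=np.array(c["view"])
    u=cv2.undistortPoints(np.array([[px]],float),K,D)[0,0]
    R=V[:3,:3];o=-R.T@V[:3,3];d=R.T@np.array([u[0],u[1],1]);return o,d/np.linalg.norm(d)
def plane(c,px,z):
    o,d=ray(c,px);return o+d*(z-o[2])/d[2]
def tri(c1,p1,c2,p2):
    o1,d1=ray(c1,p1);o2,d2=ray(c2,p2)
    s=np.linalg.lstsq(np.array([d1,-d2]).T,o2-o1,rcond=None)[0]
    a=o1+s[0]*d1;b=o2+s[1]*d2;return (a+b)/2,np.linalg.norm(a-b)
def proj(c,P):
    V=np.array(c["view"]);r,_=cv2.Rodrigues(V[:3,:3])
    return cv2.projectPoints(np.array(P,float).reshape(-1,3),r,V[:3,3],np.array(c["camera_matrix"],float),np.array(c["D"],float))[0][:,0]
E
python3 - <<'E'
from h import *
for n in("top","side"):
    c=cam(n,f"pics/{n}0.png"); V=np.array(c["view"]);print(n,(-V[:3,:3].T@V[:3,3]).round(3),V[2,:3].round(2))
o=ctrl.get_obs();print(o["position"],o["orientation"],o["opening"],o["time"],ctrl.tcp_to_grasp)
E
```

```text
top [0.466 0.049 0.985] [ 0.11 -0.   -0.99]
side [ 0.317 -0.383  0.587] [ 0.35  0.6  -0.72]
[0.21277435 0.50646178 0.23032405] [-3.13946389e+00  8.57139261e-05  2.74388965e+00] 0.08529870798469355 0.1 0.0187
```

View pics/top0.png

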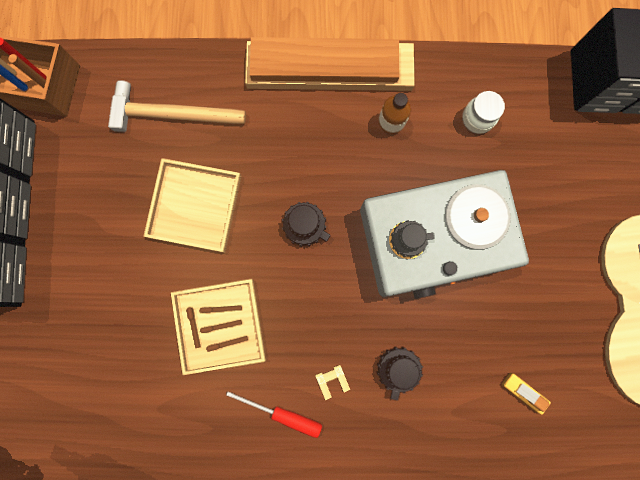

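View pics/side0.png

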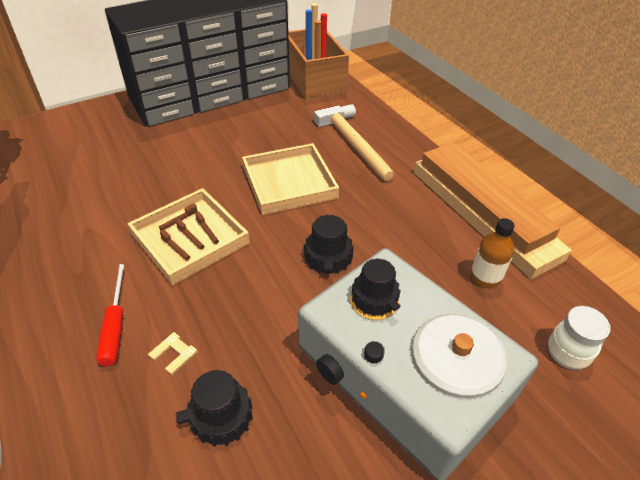

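Top view: candidates for the cap are the one seated on the pot (409,238), a larger loose one (304,223) and another at (402,371). The seated one is smallest and on the neck, so I choose it. Empty tray is at (193,206), bottle at (395,113), and the thermostat knob (425,292) faces the robot. The side view has the cap at (377,287).

```bash
cat > m.py <<'E'
from h import *
a=cam("top");b=cam("side")
A=a["image"];B=b["image"]
crop=np.hstack([cv2.resize(A[195:295,355:455],(400,400),interpolation=2),cv2.resize(B[240:340,325:425],(400,400),interpolation=2)])
cv2.imwrite("pics/crop.png",crop[:,:,::-1])
# pot face
h=cv2.cvtColor(A,cv2.COLOR_RGB2HSV)
m=((h[:,:,1]<45)&(h[:,:,2]>90)).astype(np.uint8)
m[:150]=0;m[310:]=0;m[:,:340]=0;m[:,540:]=0
m=cv2.morphologyEx(m,cv2.MORPH_OPEN,np.ones((3,3)))
cn=max(cv2.findContours(m,0,2)[0],key=cv2.contourArea)
P=np.array([plane(a,p[0],.1)[:2] for p in cn],np.float32)
hull=cv2.convexHull(P)
r=cv2.minAreaRect(hull);print("pot",r)
# trays
m=((h[:,:,0]>14)&(h[:,:,0]<30)&(h[:,:,2]>170)&(h[:,:,1]<160)).astype(np.uint8);m[:,:100]=0;m[:145]=0;m[270:]=0;m[:,280:]=0
cn=max(cv2.findContours(m,0,2)[0],key=cv2.contourArea)
P=np.array([plane(a,p[0],.024)[:2] for p in cn],np.float32)
print("tray",cv2.minAreaRect(cv2.convexHull(P)))
# tray corner heights: same corner in both views
for pt,ps in (((162,160),(314,146)),((240,172),(337,185)),((145,238),(243,160))): print("traycorner",tri(a,pt,b,ps))
print("bottle cap",tri(a,(401,100),b,(505,226)))
E
python3 m.py
```

```text
pot ((0.579909086227417, -0.1549137383699417), (0.15796633064746857, 0.2372947782278061), 13.066682815551758)
tray ((0.6320532560348511, 0.26749908924102783), (0.1423068642616272, 0.14137324690818787), 79.7583999633789)
traycorner (array([0.71315268, 0.32429634, 0.01585073]), np.float64(0.0031567946607656498))
traycorner (array([0.68550442, 0.18489448, 0.03084131]), np.float64(0.004896948491861883))
traycorner (array([0.57421679, 0.34761876, 0.01675743]), np.float64(0.003074285864574108))
bottle cap (array([ 0.79082496, -0.08243993,  0.11014668]), np.float64(0.0016160298824630574))
```

View pics/crop.png

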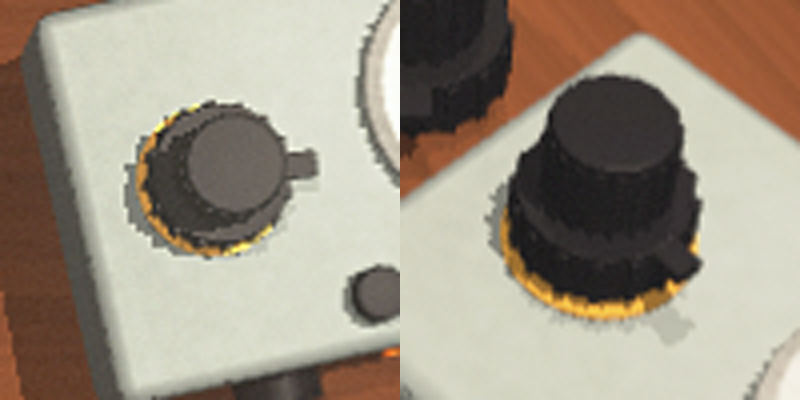

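The crop confirms the choice: small round-knobbed cap on the brass neck, with the tab to image right (434,236). The knob top is at (414.5,236) in the top view and (379,270.5) in the side view. Pot and tray sizes match the text.

```bash
cat >> h.py <<'E'
def delta(target):
    from scipy.spatial.transform import Rotation as R
    o=ctrl.get_obs();return (R.from_euler("xyz",o["orientation"]).as_matrix().T@(np.array(target)-o["position"])).round(4)
E
python3 - <<'E'
from h import *
a=cam("top");b=cam("side")
k,e=tri(a,(414.5,236.2),b,(378.7,270.5));print("knob top",k,e)
t,e=tri(a,(434.0,235.7),b,(325+(693-400)/4,240+262/4));print("tab tip",t,e)
pa=13.07
for c,p in((a,(434.2,235.7)),): 
    q=plane(c,p,.115);d=q[:2]-np.array([.5653,-.0916]);print(q,np.hypot(*d),np.degrees(np.arctan2(d[1],d[0]))-pa)
print(delta([.5653,-.0916,.23]))
E
```

```text
knob top [ 0.56496599 -0.09464198  0.15540908] 0.0005484190090740682
tab tip [ 0.57021256 -0.13003112  0.12722349] 0.001066762445729318
[ 0.57122926 -0.13261157  0.115     ] 0.041437964865030104 -94.84344266466277
[-0.5566 -0.4153  0.0013]
```

```bash
python3 -m jog '[[[-0.037,-0.028,0],0],[[-0.037,-0.028,0],0],[[-0.037,-0.028,0],0],[[-0.037,-0.028,0],0],[[-0.037,-0.028,0],0],[[-0.037,-0.028,0],0],[[-0.037,-0.028,0],0],[[-0.037,-0.028,0],0]]' -1 40; python3 -m jog '[[[-0.037,-0.028,0],0],[[-0.037,-0.028,0],0],[[-0.037,-0.028,0],0],[[-0.037,-0.028,0],0],[[-0.037,-0.028,0],0],[[-0.037,-0.028,0],0],[[-0.037,-0.028,0],0],[[0,0,0],0]]'
python3 -m jog '[[[0,0,0],8],[[0,0,0],8],[[0,0,0],8],[[0,0,0],8],[[0,0,0],8],[[0,0,0],8],[[0,0,0],8],[[0,0,0],8]]'; python3 -m jog '[[[0,0,0],8],[[0,0,0],8],[[0,0,0],8],[[0,0,0],8],[[0,0,0],8],[[0,0,0],8],[[0,0,0],8],[[0,0,0],0]]'
python3 -c "
from h import *
o=ctrl.get_obs();print(o['joint_pos'],o['orientation'],delta([.565,-.093,.122]))"
```

```text
time: 1.1
position: [0.3998, 0.1842, 0.2316]
orientation: [3.141, 0.0, 2.744]
force: [1.7, -0.3, -0.2]
opening: 0.0856
grasp_force: 0.0
time: 1.9
position: [0.5628, -0.1042, 0.2308]
orientation: [-3.135, 0.003, 2.732]
force: [-1.1, -0.2, 0.9]
opening: 0.0853
grasp_force: 0.0
time: 2.7
position: [0.5619, -0.0943, 0.2312]
orientation: [-3.141, -0.001, 1.622]
force: [0.3, -0.2, 0.0]
opening: 0.0853
grasp_force: 0.0
time: 3.5
position: [0.5619, -0.0944, 0.231]
orientation: [-3.141, 0.0, 0.65]
force: [0.6, 0.6, -0.1]
opening: 0.085
grasp_force: 0.0
[-0.5186346   0.47931227  0.9751074   1.48059881 -0.39818936  1.39266747
 -0.44595931] [-3.14113136e+00  4.18636950e-04  6.50369673e-01] [0.0033 0.0008 0.109 ]
```

```bash
python3 -m jog '[[[0.003,0.001,0.015],0],[[0,0,0.018],0],[[0,0,0.018],0],[[0,0,0.018],0],[[0,0,0.015],0],[[0,0,0.013],0],[[0,0,0.012],0],[[0,0,0],0]]' -1; python3 -m jog '[[[0,0,0],0],[[0,0,0],0],[[0,0,0],0],[[0,0,0],0],[[0,0,0],0],[[0,0,0],0],[[0,0,0],0],[[0,0,0],0]]' 1 40
```

```text
time: 4.3
position: [0.5638, -0.0935, 0.1203]
orientation: [-3.139, 0.002, 0.65]
force: [1.0, 0.1, -0.0]
opening: 0.0852
grasp_force: 0.0
time: 5.1
position: [0.5661, -0.0942, 0.1241]
orientation: [3.14, -0.002, 0.65]
force: [0.2, 1.3, 5.5]
opening: 0.0371
grasp_force: 41.9
```

Gripped at 37 mm, as the 38 mm knob should be. Turning counter-clockwise by about 92 degrees.

```bash
python3 -m jog '[[[0,0,-0.001],-4],[[0,0,0],-6],[[0,0,0],-6],[[0,0,0],-6],[[0,0,0],-6],[[0,0,0],-6],[[0,0,0],-6],[[0,0,0],-6]]'; python3 -m jog '[[[0,0,0],-6],[[0,0,0],-6],[[0,0,0],-6],[[0,0,0],-6],[[0,0,0],-6],[[0,0,0],-6],[[0,0,0],-6],[[0,0,0],-4]]'
python3 - <<'E'
from h import *
a=cam("top");b=cam("side");A=a["image"];B=b["image"]
crop=np.hstack([cv2.resize(A[180:310,345:475],(400,400),interpolation=2),cv2.resize(B[225:355,315:445],(400,400),interpolation=2)])
cv2.imwrite("pics/crop2.png",crop[:,:,::-1]);o=ctrl.get_obs();print(o["wrist_torque"])
t=np.radians(13);p=proj(b,[[.565+.037*np.cos(t),-.093+.037*np.sin(t),.114]]);print((p[0]-[315,225])*400/130+[400,0])
p=proj(a,[[.565+.037*np.cos(t),-.093+.037*np.sin(t),.114]]);print((p[0]-[345,180])*400/130)
E
```

```text
time: 5.9
position: [0.5658, -0.0936, 0.1241]
orientation: [3.14, -0.001, 1.457]
force: [-0.2, 0.8, 1.6]
opening: 0.0373
grasp_force: 40.9
time: 6.7
position: [0.5657, -0.0936, 0.1241]
orientation: [3.14, 0.0, 2.259]
force: [0.3, 0.8, 0.7]
opening: 0.0367
grasp_force: 40.9
[0.22434401 0.04965627 0.04677664]
[646.99703987 157.90471071]
[179.52373912 112.00995512]
```

View pics/crop2.png

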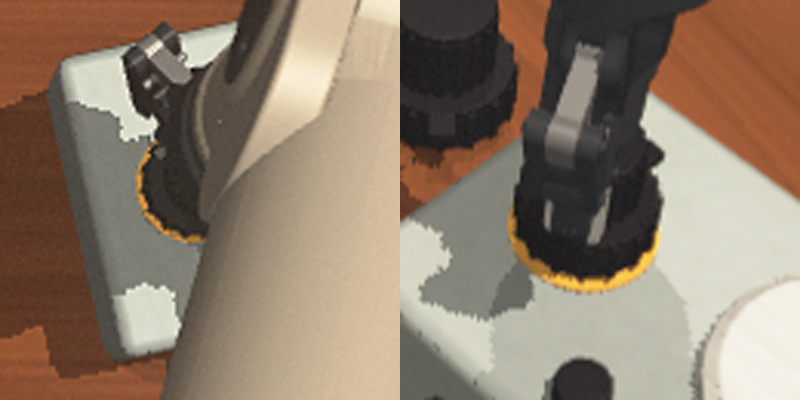

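The top view is blocked by the arm. In the side view the tab tip shows at crop (660,153), close to the point predicted for straight back (647,158).

```bash
python3 - <<'E'
from h import *
b=cam("side");px=(315+260*130/400,225+153*130/400)
for z in(.114,.118,.122):
    d=plane(b,px,z)[:2]-[.565,-.0935];print(z,np.hypot(*d),np.degrees(np.arctan2(d[1],d[0]))-13.07)
E
```

```text
0.114 0.04297697362547965 -1.8243764967191645
0.118 0.0401301626045123 -4.670091214307213
0.122 0.03739726556278705 -7.940821033854591
```

Tab is within about 2–8° of the pot's back (lift-out needs 23°), so I lift.

```bash
python3 -m jog '[[[0,0,-0.005],0],[[0,0,-0.008],0],[[0,0,-0.01],0],[[0,0,-0.015],0],[[0,0,-0.02],0],[[0,0,-0.02],0],[[0,0,-0.015],0],[[0,0,0],0]]' 1 40
python3 - <<'E'
from h import *
b=cam("side","pics/lift.png");print(delta([.632,.267,.21]),ctrl.get_obs()["position"])
E
```

```text
time: 7.65
position: [0.5666, -0.0951, 0.2195]
orientation: [3.138, 0.005, 2.254]
force: [0.2, 0.0, -1.0]
opening: 0.0372
grasp_force: 40.8
[0.2386 0.2799 0.0078] [ 0.56571352 -0.09472904  0.21781531]
```

View pics/lift.png

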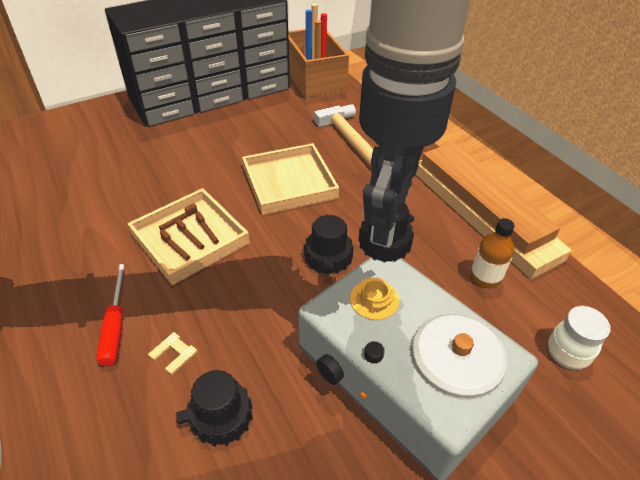

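The cap is off the neck (bare brass neck at (375,295)) and held at (388,235), and the bottle is standing. I now carry it over the tray.

```bash
python3 -m jog '[[[0.01,0.012,0],0],[[0.02,0.023,0],0],[[0.02,0.023,0],0],[[0.02,0.023,0],0],[[0.02,0.023,0],0],[[0.02,0.023,0],0],[[0.02,0.023,0],0],[[0.02,0.023,0],0]]'; python3 -m jog '[[[0.02,0.024,0],0],[[0.02,0.024,0],0],[[0.02,0.024,0],0],[[0.02,0.024,0],0],[[0.01,0.012,0],0],[[0,0,0],0],[[0,0,0],0],[[0,0,0],0]]'
python3 -c "
from h import *
print(delta([.632,.267,.03]))"
```

```text
time: 8.5
position: [0.6031, 0.1346, 0.2147]
orientation: [-3.139, -0.002, 2.257]
force: [0.3, -0.1, -0.6]
opening: 0.0371
grasp_force: 40.8
time: 9.3
position: [0.6309, 0.2675, 0.2159]
orientation: [-3.14, 0.001, 2.253]
force: [0.1, -0.3, -0.6]
opening: 0.0369
grasp_force: 40.8
[-0.0009  0.0009  0.1859]
```

```bash
python3 -m jog '[[[0,0,0.015],0],[[0,0,0.03],0],[[0,0,0.035],0],[[0,0,0.035],0],[[0,0,0.03],0],[[0,0,0.02],0],[[0,0,0.01],0],[[0,0,0],0]]'; python3 -m jog '[[[0,0,0.003],0],[[0,0,0.003],0],[[0,0,0.002],0],[[0,0,0.002],0],[[0,0,0.001],0],[[0,0,0],0],[[0,0,0],0],[[0,0,0],0]]'
python3 - <<'E'
from h import *
b=cam("side");cv2.imwrite("pics/pl.png",cv2.resize(b["image"][110:260,190:390],(800,600))[:,:,::-1])
E
```

```text
time: 10.1
position: [0.6301, 0.2678, 0.04]
orientation: [-3.138, -0.0, 2.253]
force: [0.5, -0.4, -1.9]
opening: 0.0368
grasp_force: 40.8
time: 10.9
position: [0.6311, 0.2696, 0.0304]
orientation: [3.141, 0.0, 2.255]
force: [0.0, 0.4, -0.4]
opening: 0.0368
grasp_force: 40.8
```

View pics/pl.png

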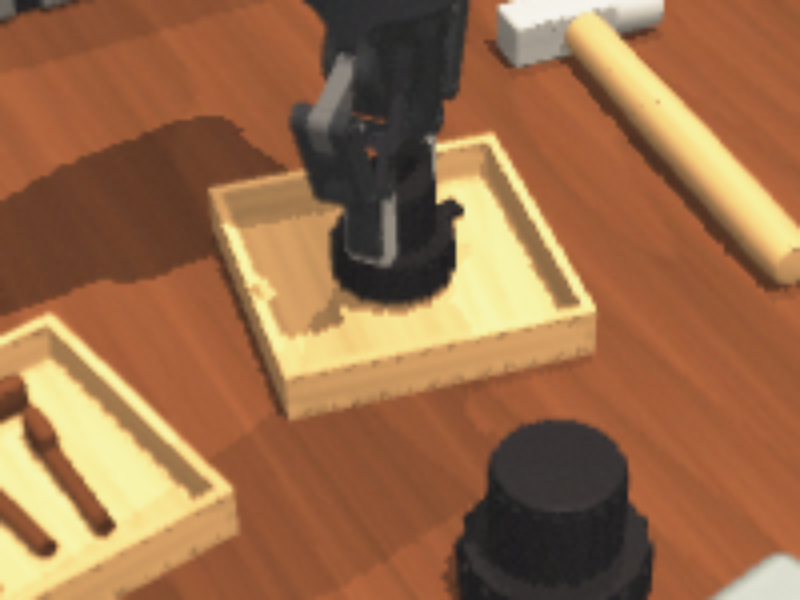

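The cap is over the tray's middle (crop 393,265), nearly on the floor and with no contact force yet. I lower by small steps until force shows.

```bash
python3 -m jog '[[[0,0,0.001],0],[[0,0,0.001],0],[[0,0,0.001],0],[[0,0,0.001],0],[[0,0,0.001],0],[[0,0,0],0],[[0,0,0],0],[[0,0,0],0]]'
```

```text
time: 11.75
position: [0.631, 0.2695, 0.0253]
orientation: [-3.142, 0.0, 2.255]
force: [0.7, -0.3, -0.8]
opening: 0.0368
grasp_force: 40.8
```

```bash
python3 -m jog '[[[0,0,0.001],0],[[0,0,0.001],0],[[0,0,0],0],[[0,0,0],0],[[0,0,0],0],[[0,0,0],0],[[0,0,0],0],[[0,0,0],0]]'
```

```text
time: 12.55
position: [0.6311, 0.2695, 0.0252]
orientation: [3.141, -0.0, 2.255]
force: [-2.9, -1.5, 7.4]
opening: 0.0369
grasp_force: 42.6
```

Contact at 7 N, at the expected height (0.025). Release and rise.

```bash
python3 -m jog '[[[0,0,0],0],[[0,0,0],0],[[0,0,0],0],[[0,0,0],0],[[0,0,0],0],[[0,0,0],0],[[0,0,0],0],[[0,0,0],0]]' -0.6; python3 -m jog '[[[0,0,-0.005],0],[[0,0,-0.01],0],[[0,0,-0.02],0],[[0,0,-0.03],0],[[0,0,-0.03],0],[[0,0,-0.03],0],[[0,0,-0.02],0],[[0,0,0],0]]'
python3 - <<'E'
from h import *
cam("side","pics/end.png")
E
```

```text
time: 13.35
position: [0.631, 0.2695, 0.0233]
orientation: [3.142, -0.0, 2.255]
force: [0.0, -0.5, 0.2]
opening: 0.0687
grasp_force: 0.0
time: 14.15
position: [0.6338, 0.2701, 0.174]
orientation: [3.132, 0.003, 2.255]
force: [1.0, 0.6, -0.3]
opening: 0.0683
grasp_force: 0.0
```

View pics/end.png

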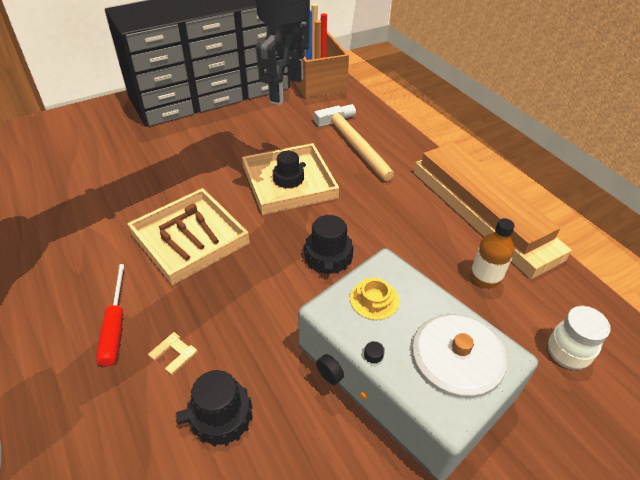

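The cap stands upright in the middle of the empty tray (289,172), the bottle stands at (493,255), and the gripper is clear.

```bash
python3 -c "
from rig import ctrl
print(ctrl.sign_off())"
```

```text
the job is handed in; nothing more can be done
None
```

I unscrewed the fill cap in one grip, lifted it clear and set it upright in the empty tray with the varnish bottle still standing, then handed the job in after about 14 s; the sign-off gave no verdict.

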